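# Raise the telescopic camera stand to its second stop and hold it there

### The arm

A 7-joint arm with a two-finger parallel gripper is mounted at the origin on the work surface; the furniture and walls round the work are solid. World frame = base frame: x ahead of the robot, y to its left, z up, the work surface at z = 0. Lengths are in mm, angles in rad, forces in N, time in s.
With the tool pointing down it reaches from about 425 to 925 mm from the base axis. Payload 6.8 kg.
Tool frame: the origin (TCP) lies at the very end of the fingers, on their centre line; the grasp point (between the pads) lies 19 mm behind it; z points along the fingers, y is the line along which they close (so a half turn about z gives the same grasp; the last joint's range is limited). The gripper opens to 88 mm and grips with 3 to 60 N. Pads are 20 mm wide; open, the fingers measure 115 mm over their backs; the gripper's body (75 mm by 178 mm) begins 61 mm behind the grasp point.
Start: joints at [-1.387, 0.477, 0.022, 1.555, -0.011, 1.109, -0.083], TCP at [194.177, 646.485, 198.664] pointing down, gripper open.
Joint ranges: [-2.96, 2.96], [-0.34, 2.1], [-1.41, 1.46], [0.24, 2.44], [-1.37, 4.51], [0.17, 1.92], [-2.96, 2.96]. Speed limits (rad/s): [2.39, 2.39, 3.14, 3.14, 3.14, 3.14, 3.14].

### API

Orientations are given as a rotation vector (axis times angle).
In Python, from workcell import robot gives the robot as it stands.
- The arm moves only by the tool jog_arm, never from a script. Its arguments are lists of equal length, an entry for each row: "travel": the shift along the world's x, y, z in mm, a list of three; "rot": the turn, a rotation vector about the world's x, y, z in degrees, a list of three. In form: {"travel": [[x, y, z], ...], "rot": [[rx, ry, rz], ...]}. A call has 1 to 10 rows; each row shifts and turns the commanded pose from where the row before left it; what a row does not reach is not made up. A row lasts 1/10 s, in which the tool goes at most 50 mm and 8.59 degrees, less where a joint would pass 70% of its speed; a pose out of reach is approached as far as the arm can. A call is refused whole if a number of a shift passes 50 or a number of a turn 8.59, either way. A call with a gripper value outside its range is refused whole. "fingers" is the closure, from -1 (fully open) to 1 (shut), set as the call begins (left out, the last holds). The fingers move at their own pace and stop on an object; "force" is the grip in N (left out, the last holds). Time passes only in rows, so rows that do not move let the fingers close. It gives the time, the measured TCP pose, the force, the opening and the grip force at its end, in the units of the state.
- robot.get_state(): the state, without advancing time (a new reading comes with each control period).
- robot.grab_frame(name): name is "scene" or "top"; returns (picture, depth): 400x640x3 uint8, red, green, blue; 400x640 float32, mm along the optical axis (not along the pixel's ray), 0 where there is no reading.
- robot.camera_model(name): a dict with "fx", "fy", "cx", "cy" (pixels), "k1" (the pictures are not rectified: a ray, as slopes to the right and down, at radius r is drawn at 1 + k1 r^2 times it, then the intrinsics apply), "origin" and "orientation" of the camera in the world. Camera axes: x right, y down, z forward; pixel columns grow to the right and rows downward; lengths in mm; the calibration is good to about 2 mm. A picture is of the moment at which its call begins. camera_model takes no time and is no camera call.
- robot.close_job(): hands the job in; it is judged then, once.
The state is a dict: "t": time; "q": joint angles; "dq": joint speeds; "effort": joint torques, N m; "position": TCP position; "eef_rot": TCP orientation; "ft_force": force on the tool from outside, world axes, zero at the start; "ft_torque": the same for the moment, N m; "finger_gap": finger opening in mm; "gripper_force": force on a finger pad.
Only numpy, scipy, OpenCV 4.12 (cv2) and the standard library are available. Lean on these libraries where they do the work, as an engineer would, in place of code of your own. Each camera call takes 0.05 s, during which the arm holds its last target. There are 200 camera calls.

### The job

Get the little bench camera up to full height for a picture: gently press the release button on the side of its telescopic stand so that the camera springs free of the catch, then grip the camera lightly by its two flat sides and draw it straight up, past the first stop, until both tubes are fully out at the second stop. The tubes sink back if let go, so finish while still holding the camera up there. Handle the stand gently throughout: never lean on the button with more than 50 newtons or squeeze the camera with more than 50 newtons a side; and leave the timer, vial, dish and tally counter where they are.

Things in the scene. Friction and masses are not known exactly. Their poses are not given: they have to be found in the camera images.
- stand: telescopic camera stand, fixed to the bench: dark base plate 110 x 120 x 12 mm (y from -50 to +70 mm), upright outer tube 30 mm wide, black collar 42 mm wide with its top 105 mm above the bench, and a black bridge 26 mm wide from the collar to the release button on the stand's own +y side, with a block up to 125 mm high. Origin: on the bench, on the tubes' axis; z up
- camera: white box camera on top of the tubes, 36 (stand's x) x 44 (y) x 40 mm high; its flat sides, for gripping, face the stand's +x and -x; a black lens sticks out 17 mm on -y. Origin: middle of the box, on the tubes' axis, 155 mm above the bench when locked. Axes as the stand's. Under it a neck 18 mm thick, 21 mm high, then a flange 40 mm wide. About 0.15 kg with its tube
- release (a joint): travel of the release button, m: 0 up, 0.006 fully down; sprung, 2 N to start, about 6 N fully down. From 3 to 4 mm down the catch frees the camera, which springs up 15 to 25 mm by itself and stays free when the button is let up. Until then the camera is locked
- release_top (a point): middle of the top face of the round grey release button, 26 mm wide, 75 mm from the tubes' axis on the stand's +y side, its top face 127 mm above the bench; pressed straight down; the ring round it is 42 mm wide and 10 mm lower
- upper_tube (a joint): how far the camera with its tube is drawn out of the lower tube, m: 0 locked down, 0.055 first stop (this tube comes first, 1 to 2 N)
- lower_tube (a joint): how far the lower tube is drawn out of the stand, m: 0 home, 0.055 its stop. It follows only when the upper tube is at its stop (5 to 8 N at the camera); both at 0.055 is the second stop, with the camera's middle 265 mm above the bench, a hard stop. Let go, both sink back
- white_bucket: off-white bucket of waste standing to the left, not part of the job, 255 x 271 mm, 212 mm high; origin under its middle. Pass above it and above the bench spinner in front of the stand
- timer: bystander: white laboratory timer lying flat, 66 x 62 x 17 mm; origin under its middle
- vial: bystander: small glass vial with screw cap, standing, 21 mm wide, 48 mm high; origin under its middle
- dish: bystander: clear glass dish, 88 mm wide, 22 mm high; origin under its middle
- tally: bystander: round hand tally counter, 56 x 54 x 20 mm; origin under its middle
Things that resemble listed ones, but are neither listed nor needed, are in the scene too. What is shaped like the stand but yellow is not meant.

How it is judged:
By the outcome, as a careful person would: the job done as asked, in the order asked, and still so for the second after the job is handed in, while the arm keeps its last pose, push and grip.
It also fails if it takes over 45 s, if anything falls off the work surface, if the arm or the gripper's body presses on something with over 40 N, if the wrist force passes 120 N, or if a joint passes its speed limit or range.

## Working session

There is one attempt and no reset: what is moved stays moved. The work goes in short steps, Python scripts to look and compute and a tool call to move; the robot and the scene stay as the last step left them, time stands still between calls to the robot, and variables do not carry over. Pictures are saved under pics/ and viewed, at most 10 in all, crops included, and the job is handed in when it is done.

Besides the shell and the picture viewer there is one more tool, called after "Call:" by a JSON object that holds its "op" and its "data", one argument or row to a line. jog_arm: Moves the arm, as the interface text tells. Its arguments: {"type":"object","properties":{"travel":{"type":"array","items":{"type":"array","items":{"type":"number"}}},"rot":{"type":"array","items":{"type":"array","items":{"type":"number"}}},"fingers":{"type":"number"},"force":{"type":"number"}},"required":["travel","rot"]}

```bash
mkdir -p pics
cat > h.py <<'E'
import numpy as np, cv2
from workcell import robot
from scipy.spatial.transform import Rotation as R
def grab(n):
    im,d=robot.grab_frame(n); np.savez(f'{n}.npz',im=im,d=d); return im,d
def cloud(n,d):
    m=robot.camera_model(n); K=np.array([[m['fx'],0,m['cx']],[0,m['fy'],m['cy']],[0,0,1]],float)
    v,u=np.mgrid[0:400,0:640]; p=np.stack([u,v],-1).reshape(-1,1,2).astype(np.float64)
    r=cv2.undistortPoints(p,K,np.array([m['k1'],0,0,0,0.])).reshape(400,640,2)
    c=np.dstack([r,np.ones((400,640))])*d[...,None]
    O=np.array(m['orientation'],float)
    Rm=O if O.shape==(3,3) else R.from_rotvec(O).as_matrix()
    return c@Rm.T+np.array(m['origin'])
E
python3 - <<'E'
from h import *
for n in('scene','top'):
    m=robot.camera_model(n);print(m)
    im,d=grab(n);cv2.imwrite(f'pics/{n}0.png',im[...,::-1])
    np.save(n+'_c.npy',cloud(n,d))
s=robot.get_state();print(s['t'],s['position'],s['eef_rot'],s['ft_force'],s['finger_gap'])
E
```

```text
{'fx': 364.59310313579476, 'fy': 364.59310313579476, 'cx': 314.1479282869666, 'cy': 193.97909544536918, 'k1': -0.05459715028907624, 'origin': array([ 190.7849591 , -440.22843401,  835.76992488]), 'orientation': array([-2.30696245,  0.69623104, -0.2681548 ])}
{'fx': 490.880600357752, 'fy': 490.880600357752, 'cx': 315.49575053283286, 'cy': 201.88999871419696, 'k1': -0.1135661872391903, 'origin': array([ 347.28666671,   73.76012262, 1559.11112508]), 'orientation': array([-2.13454442,  2.15601814, -0.14808805])}
0.1 [194.01898514 645.91069096 197.82281876] [-4.56668078e-01 -3.10809428e+00  2.50663122e-03] [ 0.09230187 -0.40551843  0.1716816 ] 87.77085055596204
```

View pics/scene0.png

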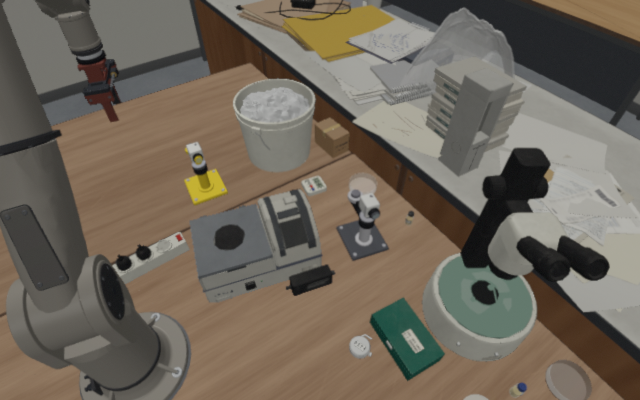

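View pics/top0.png

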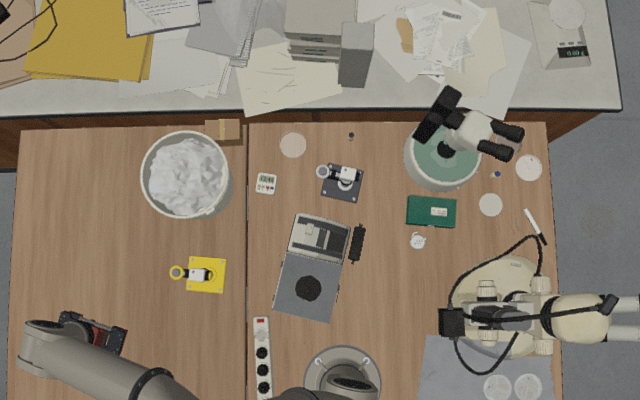

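The scene view shows the dark-based stand at (363,225), and the top view shows it at about (343,180). In the top view the button ring is at (322,171) and the white camera at (346,173). The yellow one is a decoy.

Run:
```python
from h import *
a=np.load('top.npz')['im'][140:220,300:380]; b=np.load('scene.npz')['im'][170:270,320:420]
o=np.hstack([cv2.resize(a,(400,400),interpolation=2),cv2.resize(b,(400,400),interpolation=2)])
cv2.imwrite('pics/crop0.png',o[...,::-1])
c=np.load('top_c.npy'); 
np.set_printoptions(linewidth=250,suppress=True)
print('z rows160-204 cols312-376 step2');print(c[160:204:2,312:376:2,2].round().astype(int))
for n in('top','scene'):
    C=np.load(n+'_c.npy'); im=np.load(n+'.npz')['im'].astype(int)
    roi=(abs(C[...,0]-690)<120)&(abs(C[...,1]-60)<150)
    for lo,hi in((8,16),(112,135),(140,152),(165,185)):
        m=roi&(C[...,2]>lo)&(C[...,2]<hi)
        if m.sum(): print(n,lo,m.sum(),C[m].mean(0).round(1),np.percentile(C[m],[2,98],axis=0).round(0).tolist())
for p in((180,346),(171,322),(173,346)): print(p,c[p].round(1))
```

```text
z rows160-204 cols312-376 step2
[[   1    8   -2   11    3   -7    1    0   -3    5   -1    3   -2    0   -1   -4   -2    0    0    0    1    2    3    0   -3    0   -1    4   -2   -4    4    5]
 [   9   -1   -7    2   -2   -1    4    1    4   -3    2    0   -3   -2    2    0   -4    6   -1   -3    4    2    3    6   -3    3    4    0   -3   -3   -5    7]
 [  -1    2    0    5   -3   -3    8    4   13   16   15   13   14    6    0    3    6    1   -6   -1   -3    2    1    3    1   -3    7    3   -2   -2    0   -4]
 [   4    2    0  113  113  126  122  115   14   13    9   13   17   12    7  181  176  177    5   -2    2   -7    1    0    1   -3   11  -11    0    1    3   -3]
 [  -3   -1  116  116  127  127  131  120 1559   10   15   16    9   15   12  179  174  178  172  180  172  173   -2    4    0    2    2   -4    2   -4   -1   -2]
 [   1    1  120  116  130  126  126  125  117  105  123  123  123   11   12  179  178  175  173  177  173  171  171   14   11    7    1    4   -2    3   -2   -1]
 [   1    0  119  114  127  128  132  123  118  118  126  123  123  106  103  170  173  17
[... 2530 characters left out ...]
639.   20.4  11.7] [[577.0, -70.0, 8.0], [790.0, 197.0, 16.0]]
top 112 227 [642.7  43.5 121.1] [[614.0, -14.0, 113.0], [665.0, 77.0, 131.0]]
top 140 10 [614.7  -6.4 146.6] [[610.0, -24.0, 141.0], [619.0, 10.0, 152.0]]
top 165 225 [628.3 -18.8 174.2] [[611.0, -47.0, 166.0], [648.0, 7.0, 180.0]]
scene 8 992 [632.    0.5  13.4] [[574.0, -71.0, 8.0], [793.0, 205.0, 16.0]]
scene 112 243 [634.3  25.8 121.3] [[612.0, -36.0, 113.0], [664.0, 69.0, 130.0]]
scene 140 36 [613.8 -24.1 147. ] [[609.0, -56.0, 142.0], [627.0, 5.0, 152.0]]
scene 165 299 [625.2 -25.8 174.7] [[609.0, -53.0, 166.0], [647.0, 3.0, 180.0]]
(180, 346) [613.7 -10.5 146.9]
(171, 322) [644.7  59.3 130.8]
(173, 346) [629.   -9.2 174.5]
```

View pics/crop0.png

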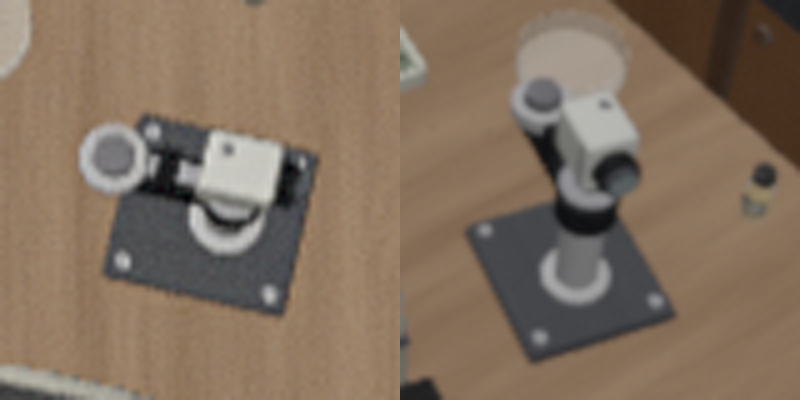

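The crop shows the grey button at (115,155) in the left half, which is top pixel (323,171), and the white camera at (240,170), with the lens to the right. I'll fit these precisely.

Run:
```python
from h import *
for n in('top','scene'):
    C=np.load(n+'_c.npy'); im=np.load(n+'.npz')['im'].astype(int); g=im.mean(2)
    mod=robot.camera_model(n); o=np.array(mod['origin'])
    def plane(z): # intersect rays with plane z
        D=C-o; return o+D*((z-o[2])/D[...,2])[...,None]
    P=plane(175); m=(abs(C[...,0]-628)<45)&(abs(C[...,1]+20)<50)&(abs(C[...,2]-175)<9)&(g>150)
    P2=P[m][:,:2].astype(np.float32); print(n,'camtop',m.sum(),cv2.minAreaRect(P2),np.median(C[m][:,2]),P2.mean(0))
    P=plane(127); r=np.hypot(P[...,0]-642,P[...,1]-57)<30
    m=r&(abs(C[...,2]-122)<16); P3=P[m]; gm=m&(g<150)&(np.hypot(P[...,0]-642,P[...,1]-57)<20)
    ring=m&(g>165); Q=plane(117)[ring][:,:2].astype(np.float32)
    print('button',gm.sum(),P[gm].mean(0),np.median(C[gm][:,2]),'ring',len(Q),cv2.minEnclosingCircle(Q))
    P=plane(12); hsv=cv2.cvtColor(np.load(n+'.npz')['im'],cv2.COLOR_RGB2HSV)
    m=(abs(P[...,0]-610)<100)&(abs(P[...,1]-0)<100)&(abs(C[...,2]-12)<12)&(g<95)
    k=cv2.morphologyEx(m.astype(np.uint8),cv2.MORPH_OPEN,np.ones((3,3)))
    l,L,st,_=cv2.connectedComponentsWithStats(k); j=1+st[1:,4].argmax()
    print('base',st[j],cv2.minAreaRect(P[L==j][:,:2].astype(np.float32)))
```

```text
top camtop 176 ((629.4373779296875, -13.94070816040039), (42.689300537109375, 35.6442985534668), 76.66922760009766) 175.38054711474035 [629.0829   -13.963297]
button 71 [644.41498095  56.50558431 127.        ] 126.10714288040754 ring 62 ((647.5201416015625, 56.17433547973633), 21.837814331054688)
base [322 178  39  24 518] ((607.8095703125, -0.7300643920898438), (121.39340209960938, 68.19540405273438), 83.97476959228516)
scene camtop 179 ((629.0850830078125, -16.738943099975586), (42.84580993652344, 34.553443908691406), 75.68567657470703) 177.40591171846688 [628.738    -17.219185]
button 87 [643.63393603  52.57823088 127.        ] 127.86102338233445 ring 0 ((0.0, 0.0), 0.0)
base [336 221  52  40 972] ((629.203125, -10.326461791992188), (123.44035339355469, 111.5287094116211), 76.1880874633789)<stdin>:6: RuntimeWarning: divide by zero encountered in divide
<stdin>:6: RuntimeWarning: invalid value encountered in multiply
```

Call:
{"op": "jog_arm", "data": {
  "travel": [
    [0,0,50],
    [0,0,50],
    [0,0,50],
    [0,0,50],
    [25,-33,0],
    [25,-33,0],
    [25,-33,0],
    [25,-33,0],
    [25,-33,0],
    [25,-33,0]
  ],
  "rot": [
    [0,0,0],
    [0,0,0],
    [0,0,0],
    [0,0,0],
    [0,0,-6],
    [0,0,-6],
    [0,0,-6],
    [0,0,-6],
    [0,0,-6],
    [0,0,-6]
  ],
  "fingers": 1,
  "force": 10
}}

```text
t: 1.1
position: [344.9, 446.7, 398.3]
eef_rot: [-1.401, -2.812, 0.001]
ft_force: [0.6, 0.1, 0.6]
finger_gap: 11.2
gripper_force: 0.0
```

Call:
{"op": "jog_arm", "data": {
  "travel": [
    [25,-33,0],
    [25,-33,0],
    [25,-33,0],
    [25,-33,0],
    [25,-33,0],
    [25,-33,0],
    [25,-33,0],
    [25,-33,0],
    [25,-33,0],
    [25,-33,0]
  ],
  "rot": [
    [0,0,-6],
    [0,0,-6],
    [0,0,-6],
    [0,0,-6],
    [0,0,-6],
    [0,0,-6],
    [0,0,-6],
    [0,0,-6],
    [0,0,-2],
    [0,0,0]
  ]
}}

```text
t: 2.1
position: [594.7, 117.1, 398.4]
eef_rot: [-2.454, -1.961, 0.001]
ft_force: [0.4, 0.3, 0.1]
finger_gap: 0.5
gripper_force: 0.0
```

Call:
{"op": "jog_arm", "data": {
  "travel": [
    [25,-30,0],
    [25,-31,0],
    [0,0,-50],
    [0,0,-50],
    [0,0,-50],
    [0,0,-50],
    [0,0,-30],
    [0,0,0]
  ],
  "rot": [
    [0,0,-0.7],
    [0,0,0],
    [0,0,0],
    [0,0,0],
    [0,0,0],
    [0,0,0],
    [0,0,0],
    [0,0,0]
  ]
}}

```text
t: 2.9
position: [640.4, 57.5, 163.6]
eef_rot: [-2.462, -1.944, 0.013]
ft_force: [-1.4, -0.5, 0.6]
finger_gap: 0.2
gripper_force: 0.0
```

Run:
```python
from h import *
a=grab('top')[0][130:210,300:380]; b=grab('scene')[0][140:240,310:410]
o=np.hstack([cv2.resize(a,(400,400),interpolation=2),cv2.resize(b,(400,400),interpolation=2)])
cv2.imwrite('pics/crop1.png',o[...,::-1]); print(robot.get_state()['position'],robot.get_state()['q'])
```

```text
[644.40987767  57.34366538 169.1986609 ] [-0.57255501  0.50343382  0.54453345  1.68438086 -0.29417405  1.0365817
 -0.16609212]
```

View pics/crop1.png

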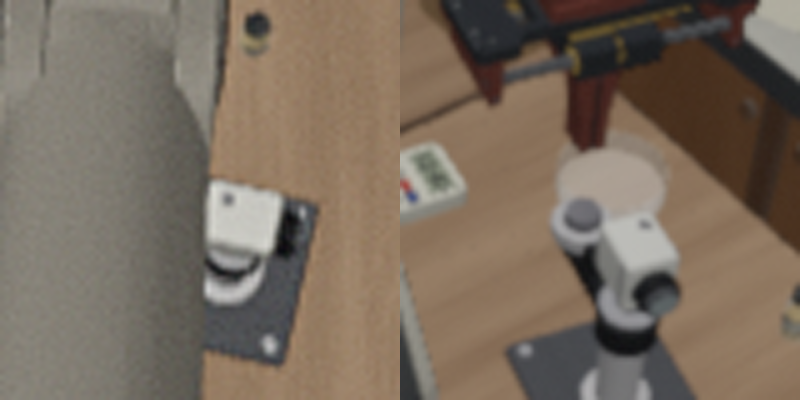

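Call:
{"op": "jog_arm", "data": {
  "travel": [
    [1,0,-20],
    [0,0,-15],
    [0,0,-3],
    [0,0,0],
    [0,0,0]
  ],
  "rot": [
    [0,0,0],
    [0,0,0],
    [0,0,0],
    [0,0,0],
    [0,0,0]
  ]
}}

```text
t: 3.5
position: [645.9, 57.5, 131.8]
eef_rot: [2.465, 1.946, 0.002]
ft_force: [-1.7, -0.5, -0.1]
finger_gap: 0.3
gripper_force: 0.0
```

Call:
{"op": "jog_arm", "data": {
  "travel": [
    [0,0,-2],
    [0,0,-2],
    [0,0,-1],
    [0,0,0]
  ],
  "rot": [
    [0,0,0],
    [0,0,0],
    [0,0,0],
    [0,0,0]
  ]
}}

```text
t: 3.9
position: [645.0, 57.5, 125.5]
eef_rot: [-2.466, -1.947, 0.0]
ft_force: [-0.1, 0.4, 0.2]
finger_gap: 0.5
gripper_force: 0.0
```

Call:
{"op": "jog_arm", "data": {
  "travel": [
    [0,0,-1],
    [0,0,-1],
    [0,0,0]
  ],
  "rot": [
    [0,0,0],
    [0,0,0],
    [0,0,0]
  ]
}}

```text
t: 4.2
position: [645.0, 57.5, 123.5]
eef_rot: [-2.466, -1.946, 0.0]
ft_force: [0.2, 0.1, -0.2]
finger_gap: 0.6
gripper_force: 0.0
```

Call:
{"op": "jog_arm", "data": {
  "travel": [
    [0,0,-1],
    [0,0,-0.5],
    [0,0,0]
  ],
  "rot": [
    [0,0,0],
    [0,0,0],
    [0,0,0]
  ]
}}

```text
t: 4.5
position: [645.1, 57.5, 122.1]
eef_rot: [-2.466, -1.947, 0.0]
ft_force: [-0.4, -0.2, -0.2]
finger_gap: 0.7
gripper_force: 0.0
```

No contact force at the expected height, so I'll look again.

Run:
```python
from h import *
im,d=grab('scene'); b=im[165:265,310:410]
o=cv2.resize(b,(600,600),interpolation=2)
cv2.imwrite('pics/crop2.png',o[...,::-1]); s=robot.get_state();print(s['position'],s['ft_force'],s['finger_gap'])
```

```text
[645.1458371   57.45800592 122.10569617] [ 0.15273762 -0.72045852 -0.19189173] 0.40765234356761304
```

View pics/crop2.png

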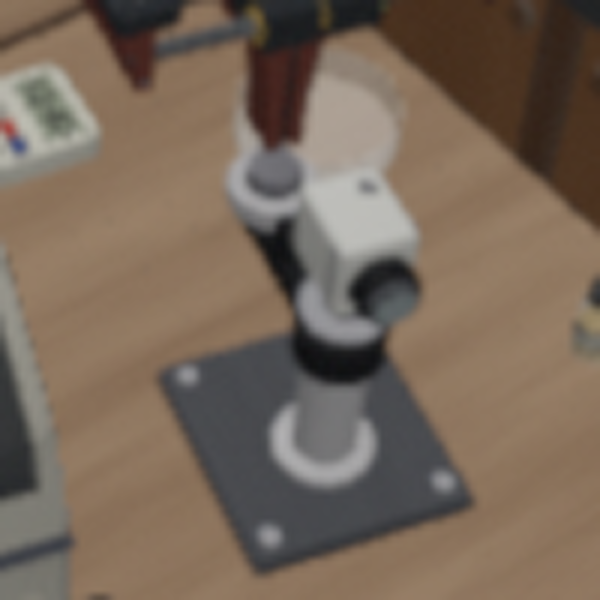

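The finger tips end at about (280,148) and the button top is at about (275,172). I'll compare the model's projection with the depth readings.

Run:
```python
from h import *
z=np.load('scene.npz');im,d=z['im'],z['d'];C=cloud('scene',d)
m=robot.camera_model('scene');Rm=R.from_rotvec(m['orientation']).as_matrix()
K=np.array([[m['fx'],0,m['cx']],[0,m['fy'],m['cy']],[0,0,1]])
def pr(p):
    rv=cv2.Rodrigues(Rm.T)[0]; return cv2.projectPoints(np.array([p],float),rv,-Rm.T@np.array(m['origin']),K,np.array([m['k1'],0,0,0.]))[0].ravel()
for p in([645.1,57.5,122.1],[645.1,57.5,150],[645,56,127],[629,-15.3,175]): u=pr(p); print(p,u,'crop',(u-[310,165])*6)
np.set_printoptions(linewidth=200,suppress=True)
for v in range(176,204,2):
    print(v,[tuple(C[v,u].round().astype(int).tolist()) for u in range(350,364,2)],im[v,356])
```

```text
[645.1, 57.5, 122.1] [354.16307326 193.26068938] crop [264.97843955 169.56413629]
[645.1, 57.5, 150] [354.97275454 185.99960828] crop [269.83652727 125.99764968]
[645, 56, 127] [354.61865664 192.36373751] crop [267.71193984 164.18242508]
[629, -15.3, 175] [368.87628453 199.27975014] crop [353.25770716 205.67850086]
176 [(756, 209, 4), (636, 63, 187), (633, 52, 197), (637, 48, 199), (641, 46, 198), (648, 46, 195), (654, 45, 192)] [69 38 32]
178 [(737, 185, 25), (639, 65, 177), (632, 50, 193), (637, 48, 192), (644, 48, 188), (647, 45, 189), (653, 44, 186)] [69 36 32]
180 [(737, 185, 16), (640, 66, 168), (634, 52, 183), (638, 48, 184), (646, 50, 178), (650, 47, 179), (778, 172, 4)] [68 36 31]
182 [(739, 186, 5), (640, 65, 162), (637, 54, 172), (641, 50, 173), (646, 49, 172), (650, 46, 172), (773, 167, 2)] [67 36 31]
184 [(721, 164, 24), (639, 63, 157), (636, 52, 167), (640, 49, 167), (645, 47, 166), (650, 45, 165), (766, 158, 4)] [63 35 30]
186 [(717, 159, 21), (736, 171, 1), (635, 50, 162), (638, 46, 163), (646, 47, 158), (651, 45, 157), (761, 151, 4)] [62 35 30]
188 [(719, 160, 11), (
[... 306 characters left out ...]
, 51, 128), (658, 49, 127), (668, 52, 119)] [111 110 115]
194 [(635, 63, 121), (634, 54, 129), (637, 49, 131), (642, 47, 130), (647, 45, 129), (652, 42, 129), (663, 46, 119)] [110 109 114]
196 [(631, 57, 121), (635, 53, 121), (639, 50, 122), (641, 44, 126), (645, 41, 126), (619, 7, 173), (620, 0, 178)] [86 85 89]
198 [(626, 51, 121), (631, 49, 120), (636, 46, 119), (641, 44, 119), (646, 41, 118), (618, 4, 168), (618, -2, 174)] [137 136 138]
200 [(627, 51, 113), (629, 46, 116), (633, 42, 117), (637, 39, 118), (636, 30, 126), (618, 4, 162), (614, -7, 174)] [141 141 142]
202 [(689, 120, 2), (634, 50, 100), (633, 41, 109), (628, 29, 124), (631, 24, 127), (615, 0, 159), (614, -9, 168)] [52 51 53]
```

The depth shows the visible tips still about 25 mm above the button, and laterally over it. I'll keep descending gently and watch the force.

Call:
{"op": "jog_arm", "data": {
  "travel": [
    [0,0,-3],
    [0,0,-3],
    [0,0,-3],
    [0,0,-3],
    [0,0,0]
  ],
  "rot": [
    [0,0,0],
    [0,0,0],
    [0,0,0],
    [0,0,0],
    [0,0,0]
  ]
}}

```text
t: 5.05
position: [644.7, 57.5, 109.5]
eef_rot: [-2.465, -1.946, 0.001]
ft_force: [-1.1, 0.6, 0.4]
finger_gap: 0.5
gripper_force: 0.0
```

Run:
```python
from h import *
im,d=grab('scene');C=cloud('scene',d)
s=robot.get_state();print(s['position'],s['ft_force'],s['q'])
for v in range(180,200,1):
    print(v,[tuple(C[v,u].round().astype(int).tolist()) for u in range(350,362,2)],im[v,356])
```

```text
[644.94722316  57.45376809 109.82706515] [ 0.14581902  0.39647529 -0.15777028] [-0.54764273  0.56884531  0.51230175  1.7305643  -0.33534613  0.93089874
 -0.13408521]
180 [(738, 186, 14), (636, 62, 174), (634, 51, 184), (638, 48, 184), (644, 47, 182), (650, 47, 178)] [68 36 29]
181 [(738, 185, 11), (637, 62, 170), (634, 51, 181), (638, 48, 180), (645, 48, 177), (650, 46, 176)] [68 35 31]
182 [(738, 184, 7), (637, 62, 166), (633, 50, 178), (638, 47, 177), (646, 49, 171), (651, 47, 170)] [67 37 32]
183 [(738, 184, 2), (637, 61, 162), (634, 50, 174), (640, 50, 170), (646, 49, 168), (650, 46, 168)] [66 36 32]
184 [(719, 163, 27), (639, 63, 156), (634, 50, 170), (641, 50, 166), (647, 49, 164), (652, 46, 163)] [64 34 30]
185 [(720, 163, 21), (638, 62, 154), (635, 51, 165), (641, 49, 163), (647, 48, 161), (651, 45, 161)] [60 36 31]
186 [(720, 162, 18), (637, 60, 152), (635, 50, 162), (639, 47, 163), (646, 47, 158), (652, 46, 156)] [60 35 31]
187 [(720, 162, 14), (637, 60, 149), (635, 50, 159), (641, 48, 157), (646, 47, 155), (653, 46, 151)] [59 33 30]
188 [(719, 160, 11), (637, 59, 146), (63
[... 612 characters left out ...]
 130)] [101  95  99]
194 [(637, 64, 118), (635, 54, 128), (639, 51, 129), (643, 48, 129), (646, 43, 131), (652, 42, 129)] [108 107 112]
195 [(635, 62, 117), (636, 55, 123), (637, 49, 128), (640, 44, 131), (645, 42, 129), (654, 44, 122)] [101 100 105]
196 [(630, 56, 121), (637, 56, 118), (638, 49, 123), (641, 45, 125), (647, 43, 123), (620, 7, 172)] [86 85 89]
197 [(630, 55, 118), (633, 51, 120), (638, 49, 119), (639, 43, 124), (647, 43, 119), (616, 3, 174)] [88 87 90]
198 [(628, 53, 118), (632, 50, 118), (636, 46, 120), (640, 43, 120), (645, 40, 119), (616, 3, 171)] [137 136 138]
199 [(628, 53, 114), (630, 47, 118), (633, 43, 120), (638, 41, 119), (641, 36, 121), (618, 5, 164)] [161 160 161]
```

Call:
{"op": "jog_arm", "data": {
  "travel": [
    [0,0,-3],
    [0,0,-2],
    [0,0,-1],
    [0,0,0]
  ],
  "rot": [
    [0,0,0],
    [0,0,0],
    [0,0,0],
    [0,0,0]
  ]
}}

```text
t: 5.5
position: [645.0, 57.5, 104.0]
eef_rot: [-2.466, -1.947, 0.0]
ft_force: [0.6, -0.1, 1.1]
finger_gap: 0.5
gripper_force: 0.0
```

Call:
{"op": "jog_arm", "data": {
  "travel": [
    [0,0,-1],
    [0,0,-1],
    [0,0,-1],
    [0,0,0]
  ],
  "rot": [
    [0,0,0],
    [0,0,0],
    [0,0,0],
    [0,0,0]
  ]
}}

```text
t: 5.9
position: [645.3, 57.5, 101.4]
eef_rot: [2.466, 1.947, 0.001]
ft_force: [-1.4, -0.7, 3.8]
finger_gap: 0.6
gripper_force: 1.6
```

Contact: 3.8 N. I'll press further in 1 mm steps.

Call:
{"op": "jog_arm", "data": {
  "travel": [
    [0,0,-1],
    [0,0,-1],
    [0,0,0]
  ],
  "rot": [
    [0,0,0],
    [0,0,0],
    [0,0,0]
  ]
}}

```text
t: 6.2
position: [645.3, 57.5, 99.3]
eef_rot: [2.466, 1.947, 0.0]
ft_force: [-1.0, -0.3, 4.1]
finger_gap: 0.3
gripper_force: 2.3
```

Call:
{"op": "jog_arm", "data": {
  "travel": [
    [0,0,-1],
    [0,0,0]
  ],
  "rot": [
    [0,0,0],
    [0,0,0]
  ]
}}

```text
t: 6.4
position: [645.3, 57.5, 98.2]
eef_rot: [2.466, 1.947, 0.0]
ft_force: [-1.1, -0.2, 5.5]
finger_gap: 0.7
gripper_force: 2.6
```

Run:
```python
from h import *
im,d=grab('scene');C=cloud('scene',d)
s=robot.get_state();print(s['position'],s['ft_force'])
g=im.mean(2)
m=(np.hypot(C[...,0]-629,C[...,1]+16)<40)&(C[...,2]>155)&(g>150)
print(m.sum(),np.percentile(C[m][:,2],[50,90,97]))
```

```text
[645.31961961  57.45777544  98.26763444] [-0.4746438  -0.16943842  4.54068471]
192 [195.78168781 197.27580332 197.99272325]
```

The camera's top rose from about 176 to 196, so it is free. I'll retreat upward and then open.

Call:
{"op": "jog_arm", "data": {
  "travel": [
    [0,0,10],
    [0,0,30],
    [0,0,40],
    [0,0,40],
    [0,0,40],
    [0,0,30],
    [0,0,0]
  ],
  "rot": [
    [0,0,0],
    [0,0,0],
    [0,0,0],
    [0,0,0],
    [0,0,0],
    [0,0,0],
    [0,0,0]
  ]
}}

```text
t: 7.15
position: [647.4, 57.1, 293.2]
eef_rot: [2.463, 1.944, 0.011]
ft_force: [0.5, 0.2, 0.0]
finger_gap: 0.7
gripper_force: 0.0
```

Call:
{"op": "jog_arm", "data": {
  "travel": [
    [0,0,0],
    [0,0,0],
    [0,0,0],
    [0,0,0],
    [0,0,0],
    [0,0,0],
    [0,0,0],
    [0,0,0]
  ],
  "rot": [
    [0,0,0],
    [0,0,0],
    [0,0,0],
    [0,0,0],
    [0,0,0],
    [0,0,0],
    [0,0,0],
    [0,0,0]
  ],
  "fingers": -1
}}

```text
t: 7.95
position: [645.2, 57.5, 288.2]
eef_rot: [2.466, 1.947, 0.0]
ft_force: [-0.2, -0.4, -0.2]
finger_gap: 61.0
gripper_force: 0.0
```

Run:
```python
from h import *
im,d=grab('scene');C=cloud('scene',d)
s=robot.get_state();print(s['position'],s['ft_force'],s['finger_gap'])
g=im.mean(2)
m=(np.hypot(C[...,0]-629,C[...,1]+16)<40)&(C[...,2]>155)&(g>150)&(C[...,2]<205)
print(m.sum(),np.percentile(C[m][:,2],[50,90,97]))
t=m&(C[...,2]>190);print('top rect',t.sum(),cv2.minAreaRect(C[t][:,:2].astype(np.float32)))
f=(im[...,0]>im[...,2]+20)&(im[...,0]<110)&(np.hypot(C[...,0]-645,C[...,1]-57)<75)&(C[...,2]>205)
for sgn in(1,-1):
    k=f&(sgn*(C[...,0]-645)>15); print(sgn,k.sum(),np.percentile(C[k][:,2],[0,1,3,10]) if k.any() else 0, C[k&(C[...,2]<np.percentile(C[k][:,2],8))].mean(0))
cv2.imwrite('pics/crop3.png',cv2.resize(im[90:240,270:470],(800,600),interpolation=2)[...,::-1])
```

```text
[645.19867277  57.44780576 288.16926011] [ 0.66601968 -0.53945467 -0.5669061 ] 64.91569485325654
189 [195.84165591 197.37406667 198.06271332]
top rect 188 ((629.109619140625, -17.8885555267334), (43.35708999633789, 34.67986297607422), 75.78108978271484)
1 187 [315.98543544 318.67502588 321.7687789  334.82893547] [676.84696136  38.55611991 323.58515582]
-1 782 [312.80648966 317.53882848 323.75582592 341.94174446] [608.22736458  60.42445069 325.89734188]
```

View pics/crop3.png

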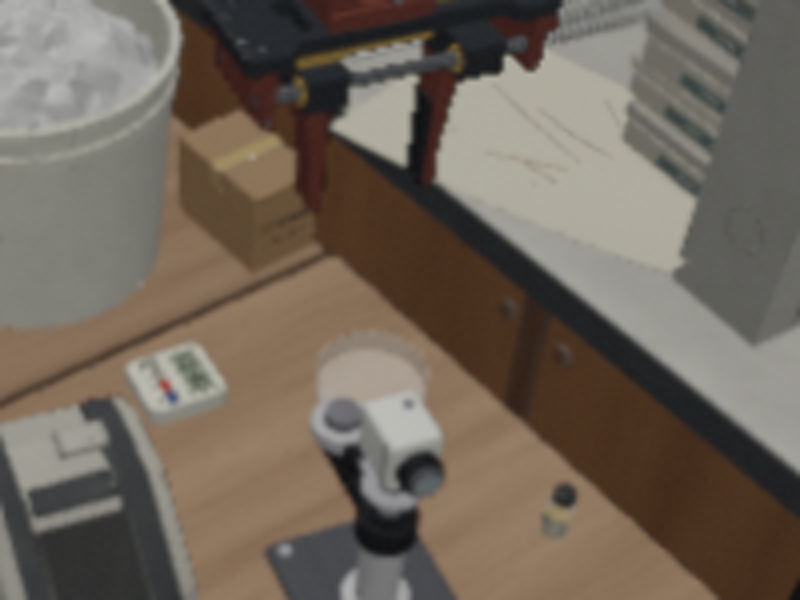

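The fingers are opening, with tips at z≈315 while TCP reads 288, so the offset is a constant 25 mm. The camera is at crop (400,430) and free. I'll move over it and go down with tip z ≈ 160 as the goal.

Call:
{"op": "jog_arm", "data": {
  "travel": [
    [-5,-24,0],
    [-6,-25,0],
    [-5,-24,0],
    [0,0,0],
    [0,0,-30],
    [0,0,-30],
    [0,0,-15],
    [0,0,0],
    [0,0,0],
    [0,0,0]
  ],
  "rot": [
    [0,0,0],
    [0,0,0],
    [0,0,-0.3],
    [0,0,0],
    [0,0,0],
    [0,0,0],
    [0,0,0],
    [0,0,0],
    [0,0,0],
    [0,0,0]
  ],
  "fingers": -1
}}

```text
t: 9.0
position: [630.3, -15.5, 214.7]
eef_rot: [2.47, 1.939, 0.003]
ft_force: [-0.5, 0.1, -0.3]
finger_gap: 88.0
gripper_force: 0.0
```

Run:
```python
from h import *
im,d=grab('scene');C=cloud('scene',d)
s=robot.get_state();print(s['position'],s['eef_rot'],s['ft_force'],s['finger_gap'])
cv2.imwrite('pics/crop4.png',cv2.resize(im[130:250,300:460],(800,600),interpolation=2)[...,::-1])
```

```text
[630.19791277 -15.53157533 214.72472978] [2.46978095 1.93939473 0.00336812] [-0.99502144  0.28542469  0.23091905] 87.90289298544114
```

View pics/crop4.png

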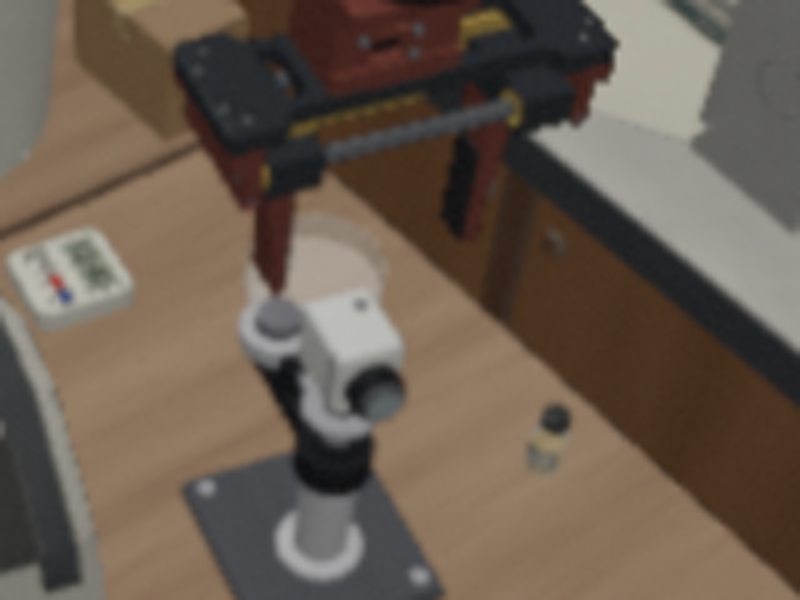

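The tips at (275,290) and (465,235) straddle the camera top at (352,315). I'll descend.

Call:
{"op": "jog_arm", "data": {
  "travel": [
    [-1,0,-20],
    [0,0,-20],
    [0,0,-15],
    [0,0,-12],
    [0,0,-8],
    [0,0,-3],
    [0,0,0],
    [0,0,0]
  ],
  "rot": [
    [0,0,0],
    [0,0,0],
    [0,0,0],
    [0,0,0],
    [0,0,0],
    [0,0,0],
    [0,0,0],
    [0,0,0]
  ]
}}

```text
t: 9.85
position: [628.7, -15.6, 135.8]
eef_rot: [2.47, 1.94, 0.001]
ft_force: [-0.4, -0.7, 0.5]
finger_gap: 87.6
gripper_force: 0.0
```

Run:
```python
from h import *
im,d=grab('scene');C=cloud('scene',d)
s=robot.get_state();print(s['position'],s['eef_rot'],s['ft_force'],s['finger_gap'])
cv2.imwrite('pics/crop5.png',cv2.resize(im[150:250,310:430],(720,600),interpolation=2)[...,::-1])
```

```text
[628.68880067 -15.60868854 135.85089508] [2.47051678e+00 1.93962387e+00 1.58020680e-03] [-0.26010998  0.17491577  1.1352776 ] 87.86429246103974
```

View pics/crop5.png

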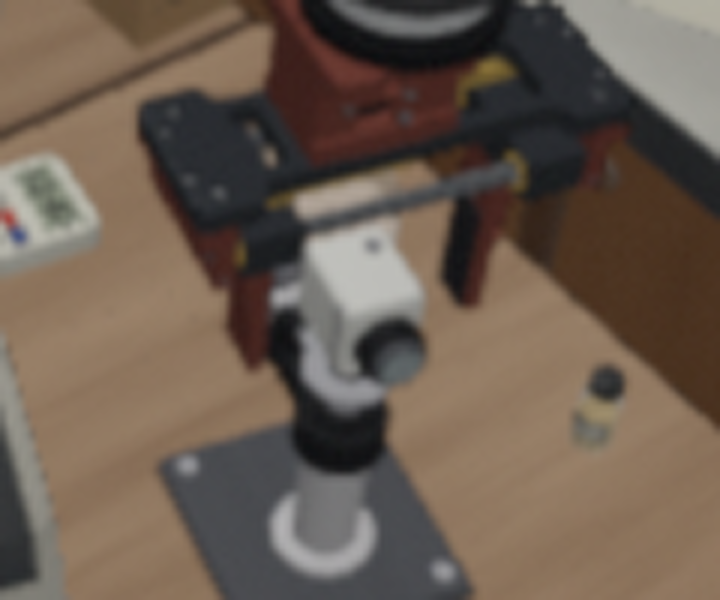

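The fingers at (245,365) and (470,300) straddle the camera, centred well. I'll close gently.

Call:
{"op": "jog_arm", "data": {
  "travel": [
    [0,0,0],
    [0,0,0],
    [0,0,0],
    [0,0,0],
    [0,0,0],
    [0,0,0],
    [0,0,0],
    [0,0,0],
    [0,0,0],
    [0,0,0]
  ],
  "rot": [
    [0,0,0],
    [0,0,0],
    [0,0,0],
    [0,0,0],
    [0,0,0],
    [0,0,0],
    [0,0,0],
    [0,0,0],
    [0,0,0],
    [0,0,0]
  ],
  "fingers": 1,
  "force": 20
}}

```text
t: 10.9
position: [629.0, -15.7, 135.5]
eef_rot: [2.47, 1.939, 0.002]
ft_force: [3.6, -0.4, 0.3]
finger_gap: 35.8
gripper_force: 20.0
```

Gripped at 35.8 mm. I'll draw it up.

Call:
{"op": "jog_arm", "data": {
  "travel": [
    [0.5,0,3],
    [0,0,6],
    [0,0,6],
    [0,0,6],
    [0,0,5],
    [0,0,4],
    [0,0,3],
    [0,0,0]
  ],
  "rot": [
    [0,0,0],
    [0,0,0],
    [0,0,0],
    [0,0,0],
    [0,0,0],
    [0,0,0],
    [0,0,0],
    [0,0,0]
  ]
}}

```text
t: 11.7
position: [628.9, -15.7, 168.6]
eef_rot: [2.471, 1.94, 0.001]
ft_force: [5.9, -2.1, -1.7]
finger_gap: 36.2
gripper_force: 20.0
```

Call:
{"op": "jog_arm", "data": {
  "travel": [
    [0,0,2],
    [0,0,3],
    [0,0,4],
    [0,0,5],
    [0,0,6],
    [0,0,6],
    [0,0,6],
    [0,0,6],
    [0,0,4],
    [0,0,0]
  ],
  "rot": [
    [0,0,0],
    [0,0,0],
    [0,0,0],
    [0,0,0],
    [0,0,0],
    [0,0,0],
    [0,0,0],
    [0,0,0],
    [0,0,0],
    [0,0,0]
  ]
}}

```text
t: 12.7
position: [628.9, -15.6, 209.9]
eef_rot: [2.47, 1.94, 0.0]
ft_force: [6.2, -1.6, -5.2]
finger_gap: 36.0
gripper_force: 20.0
```

```bash
cat > t.py <<'E'
from h import *
im,d=grab('scene');C=cloud('scene',d);g=im.mean(2)
s=robot.get_state();print(s['position'],s['ft_force'],s['finger_gap'],s['gripper_force'])
m=(np.hypot(C[...,0]-629,C[...,1]+16)<30)&(g>150)&(C[...,2]>190)&(C[...,2]<310)&(im.max(2).astype(int)-im.min(2)<25)
print(m.sum(),np.percentile(C[m][:,2],[3,50,90,97]))
E
python3 t.py
```

```text
[628.87403217 -15.66785348 209.7126906 ] [ 6.22116304 -2.0349281  -5.52056598] 35.992550138371556 19.995525777339935
145 [267.08336351 269.07438228 270.64279661 271.31619844]
```

Call:
{"op": "jog_arm", "data": {
  "travel": [
    [0,0,3],
    [0,0,4],
    [0,0,3],
    [0,0,2],
    [0,0,0]
  ],
  "rot": [
    [0,0,0],
    [0,0,0],
    [0,0,0],
    [0,0,0],
    [0,0,0]
  ]
}}

```text
t: 13.25
position: [628.8, -15.7, 221.5]
eef_rot: [2.47, 1.94, -0.0]
ft_force: [7.1, -3.1, -5.3]
finger_gap: 35.9
gripper_force: 20.0
```

Call:
{"op": "jog_arm", "data": {
  "travel": [
    [0,0,1],
    [0,0,1],
    [0,0,0]
  ],
  "rot": [
    [0,0,0],
    [0,0,0],
    [0,0,0]
  ]
}}

```text
t: 13.55
position: [628.8, -15.7, 223.3]
eef_rot: [2.47, 1.94, -0.001]
ft_force: [7.4, -1.8, -6.4]
finger_gap: 36.1
gripper_force: 20.0
```

Call:
{"op": "jog_arm", "data": {
  "travel": [
    [0,0,1],
    [0,0,0]
  ],
  "rot": [
    [0,0,0],
    [0,0,0]
  ]
}}

```text
t: 13.75
position: [628.8, -15.7, 224.2]
eef_rot: [2.47, 1.94, -0.001]
ft_force: [7.7, -2.5, -7.4]
finger_gap: 35.9
gripper_force: 20.0
```

```bash
python3 t.py
```

```text
[628.81907791 -15.68198407 224.24229465] [ 7.47163645 -2.35271082 -6.05817196] 35.71757598256635 19.995318353176117
152 [281.90546596 283.53104883 284.88978119 285.55946398]
```

Call:
{"op": "jog_arm", "data": {
  "travel": [
    [0,0,1],
    [0,0,0]
  ],
  "rot": [
    [0,0,0],
    [0,0,0]
  ],
  "force": 28
}}

```text
t: 14.0
position: [628.8, -15.6, 225.2]
eef_rot: [2.47, 1.94, -0.001]
ft_force: [6.6, -1.5, -7.3]
finger_gap: 35.6
gripper_force: 28.0
```

Call:
{"op": "jog_arm", "data": {
  "travel": [
    [0,0,1],
    [0,0,0]
  ],
  "rot": [
    [0,0,0],
    [0,0,0]
  ]
}}

```text
t: 14.2
position: [628.9, -15.7, 226.2]
eef_rot: [2.47, 1.94, -0.001]
ft_force: [7.6, -2.3, -5.9]
finger_gap: 35.8
gripper_force: 28.0
```

Call:
{"op": "jog_arm", "data": {
  "travel": [
    [0,0,0.7],
    [0,0,0]
  ],
  "rot": [
    [0,0,0],
    [0,0,0]
  ]
}}

```text
t: 14.4
position: [628.8, -15.7, 226.4]
eef_rot: [2.47, 1.94, -0.001]
ft_force: [8.2, -1.9, -9.6]
finger_gap: 35.5
gripper_force: 28.0
```

Force is rising and the position is stalling. I'll confirm the stop with a bit more.

Call:
{"op": "jog_arm", "data": {
  "travel": [
    [0,0,0.5],
    [0,0,0],
    [0,0,0]
  ],
  "rot": [
    [0,0,0],
    [0,0,0],
    [0,0,0]
  ]
}}

```text
t: 14.7
position: [628.8, -15.7, 226.4]
eef_rot: [2.47, 1.94, -0.002]
ft_force: [9.0, -2.7, -13.2]
finger_gap: 35.9
gripper_force: 28.0
```

```bash
python3 t.py
```

```text
[628.77392473 -15.6961599  226.42778083] [  9.74675036  -3.09142495 -12.29274708] 35.4613090947228 27.993090748786926
156 [283.34052783 285.66106322 287.02586538 287.6676317 ]
```

Call:
{"op": "jog_arm", "data": {
  "travel": [
    [0,0,0.5],
    [0,0,0],
    [0,0,0],
    [0,0,0],
    [0,0,0]
  ],
  "rot": [
    [0,0,0],
    [0,0,0],
    [0,0,0],
    [0,0,0],
    [0,0,0]
  ]
}}

```text
t: 15.25
position: [628.8, -15.7, 226.5]
eef_rot: [2.47, 1.94, -0.002]
ft_force: [10.5, -2.3, -15.9]
finger_gap: 36.0
gripper_force: 28.0
```

Run:
```python
from h import *
im,d=grab('scene')
s=robot.get_state();print(s['position'],s['ft_force'],s['finger_gap'])
cv2.imwrite('pics/fin.png',cv2.resize(im[100:250,280:460],(720,600),interpolation=2)[...,::-1])
```

```text
[628.73236553 -15.66200964 226.4635428 ] [ 10.89491722  -2.71181382 -15.34805505] 36.11511790507788
```

View pics/fin.png

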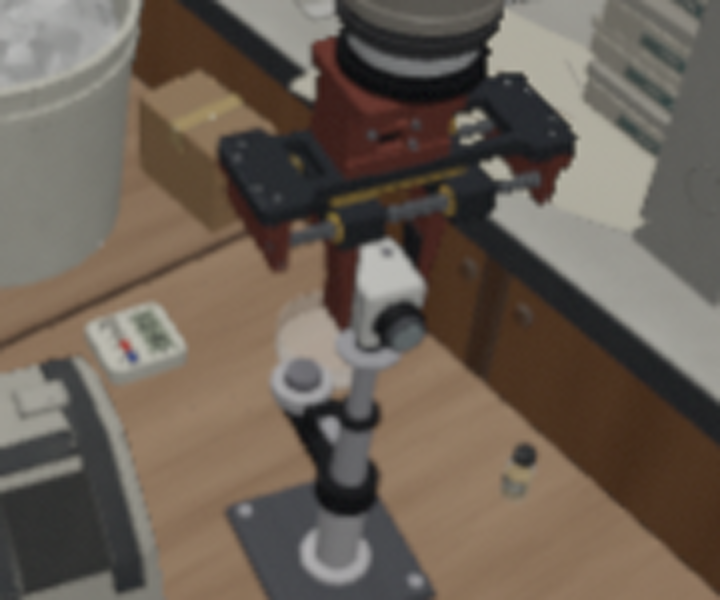

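The picture shows both tubes fully out below the camera, which is held at (390,290). The bystanders in view are untouched, so I'm handing it in.

```bash
python3 -c "
from workcell import robot
print(robot.close_job())"
```

```text
the job is handed in; nothing more can be done
None
```

The camera is free of its catch and held at the second stop with both tubes fully out; the job is handed in at about 15 s, with about 6 N on the button, 28 N a side on the camera and the bystanders untouched.

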